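Pull the parts-cleaner lid shut with the hook pole

ROBOT

A 7-joint arm with a two-finger parallel gripper is mounted at the origin on the work surface. World frame = base frame: x ahead of the robot, y to its left, z up, the work surface at z = 0. Lengths are in m, angles in rad, forces in N, time in s.
With the tool pointing down it reaches from about 0.4 to 0.875 m from the base axis. Payload 19.3 kg.
Tool frame: the origin (TCP) lies on the centre line of the jaws, within the pads' length; the fingertips stand 19 mm ahead of it and the grasp point (between the pads) is the TCP (bot.nose_length is the distance from the TCP to the fingertips, in m); y points along the fingers, z is the direction in which the jaws open and shut, and the axes are right-handed (so a half turn about y gives the same grasp; the last joint's range is limited). The gripper opens to 85 mm and grips with 20 to 120 N. Pads are 22 mm wide; open, the fingers measure 114 mm over their backs; the gripper's body (76 mm by 85 mm) begins 54 mm behind the grasp point. The pads swing forward as they close: fully open they stand 13 mm farther back than shut.
Start: joints at [1.037, 0.521, -0.036, 1.599, 0.021, 1.021, -0.113], TCP at [0.28, -0.559, 0.25] pointing down, gripper open.
Joint ranges: [-2.91, 2.91], [-0.3, 2.13], [-1.5, 1.42], [0.17, 2.43], [-1.26, 4.41], [0.16, 1.93], [-2.52, 2.52]. Speed limits (rad/s): [1.89, 1.89, 2.39, 2.39, 3.01, 3.01, 3.01].

INTERFACE

Orientations are given as [roll, pitch, yaw] about the fixed x, y, z axes, in that order (R = Rz(yaw) Ry(pitch) Rx(roll)).
In Python, from workcell import observe, cams, workorder, bot gives the robot as it stands. The module is installed in compiled form; this text tells all that it offers.
- The arm moves only by the tool apply_moves, never from a script. Its arguments are lists of equal length, an entry for each row: "jaw": the opening, from -1 (shut) to 1 (fully open), so that 0 is half open; "translation": the shift along the world's x, y, z in m, a list of three; "angular": the turn, a rotation vector about the world's x, y, z in degrees, a list of three. In form: {"jaw": [jaw, ...], "translation": [[x, y, z], ...], "angular": [[ax, ay, az], ...]}. A call has 1 to 5 rows; each row is the pose to reach, as a shift and turn from the pose commanded when the call began; what a row does not reach only later rows make up. A row lasts 1/10 s, in which the tool goes at most 50 mm and 8.59 degrees, less where a joint would pass 70% of its speed; a pose out of reach is approached as far as the arm can. A call with a gripper value outside its range is refused whole. The fingers move at their own pace and stop on an object; "newtons" is the grip in N (left out, the last holds). Time passes only in rows, so rows that repeat a pose let the fingers close. It gives the time, the measured TCP pose, the force and the opening at its end, in the units of the state.
- observe(): the state, without advancing time (a new reading comes with each control period).
- cams.grab_frame(name): name is "scene" or "top"; returns a dict with "pixels" (384x512x3 uint8, red, green, blue), "mtx" (3x3 intrinsics, pixels), "R" (3x3) and "t" (3): a world point X has camera coordinates R X + t. Camera axes: x right, y down, z forward; pixel columns grow to the right and rows downward; lengths in m; the calibration is good to about 2 mm. A picture is of the moment at which its call begins. There is no depth.
- workorder.job_done(): hands the job in, once; it reports no verdict.
The state is a dict: "clock": time; "qpos": joint angles; "qd": joint speeds; "joint_efforts": joint torques, N m; "position": TCP position; "tool_rot": TCP orientation; "force": force on the tool from outside, world axes, zero at the start; "moment": the same for the moment, N m; "grip_width": finger opening in m.
Only numpy, scipy, OpenCV 4.12 (cv2) and the standard library are available. Lean on these libraries where they do the work, as an engineer would, in place of code of your own. Each camera call takes 0.05 s, during which the arm holds its last target. There are 200 camera calls.

TASK

The lid of the bench-top parts cleaner has been left tipped back and is wet with solvent, so keep the hand and arm off the cleaner: take the hook pole from its rest, put the hook through the orange ring eye while the lid is still up, and swing the lid fully shut with the hook, bringing it down gently rather than letting it slam. Then unhook, leaving the lid shut, and lay the pole back in both forks of its rest. Do not knock over the grease jar.

Things in the scene. Friction and masses are not known exactly. Their poses are not given: they have to be found in the camera images.
- cleaner: Fixed steel parts cleaner, an open tank 160 mm deep (x) by 260 mm wide (y) by 145 mm high, with a blue lid; black control panel on its front, which faces its own -x (towards the robot). Origin: centre of its underside; z up. The lid's hinge axis runs along y at x = 80 mm, z = 147 mm from the origin, on the far top edge. Position and yaw vary.
- lid (a joint): Lid angle in rad: 0 shut, level; 1.57 upright; starts at 1.55 to 1.75, up or tipped back; stop at 1.85. Blue, 158 x 260 x 10 mm, 0.5 kg. Hinge friction holds it near upright (about 1 N at the eye moves it); below about 1.2 rad it falls by its own weight and slams unless the hook carries it (1 to 2 N at the eye).
- lid_eye (a point): Centre of the orange ring eye at the middle of the lid's free edge, 184 mm from the hinge axis and 5 mm to the lid's outer side (up when shut). Opening 40 mm, bar 8 mm; it opens sideways along the hinge axis, so a pin along y enters from either side and turns freely. The lid ends 28 mm from this point. Height 331 mm lid up, 152 mm shut. Axes turn with the lid: x to the hinge, y along it.
- pole_grip (a point): Centre of the black grip (90 mm long, 21.5 mm square) of the loose hook pole, about 0.25 kg, near its balance point; it lies level. Axes: x along the pole to the hook, z up. A 20 mm square aluminium tube runs from x = -200 (yellow end) to 120 mm, then a yellow 10 mm rod on to x = 170 mm, where it turns square to the side (+y) as the hook pin.
- pole_pin (a point): Middle of the hook pin, a round rod 10 mm thick along the pole's y, from the pole's axis (y = 0) to y = 65 mm. This point is at x = 170, y = 35, z = 0 mm from the pole_grip point.
- rest_mid (a point): Where the grip centre lies when the pole is on its rest, 80 mm above the bench. Fixed rest: dark base 250 x 90 mm, two red U forks at x = -100 and 100 mm from the middle, 16 mm thick, open at the top, 56 mm wide inside, floor 70 mm and horns 95 mm above the bench. x lies along the pole. Stands to the robot's left or right.
- grease: Loose small grease jar, red with a white cap, 70 mm across, 65 mm tall, standing beside the cleaner on the right; origin at the centre of its underside, z up.
- pole: The same hook pole; origin and axes as point pole_grip.
There are look-alikes about, which are no part of the job. What is meant by the grease is not turquoise or yellow, and is the larger of those in its own colour.

How it is judged:
On the way, in this order (a step that is already met when the one before it is completed fails the run):
1. the hook pin is through the ring eye while the lid is still up (distance between pole_pin and lid_eye below 0.027 m and value of joint lid above 1.3 rad), for 0.1 s.
2. the lid is shut with the hook still in the eye (distance between pole_pin and lid_eye below 0.027 m and value of joint lid below 0.06 rad), for 0.1 s.
At the end, for the whole second after the job is handed in: The lid is shut (below 0.06 rad); the pole lies still in both forks of its rest, its grip centre within 50 mm along, 25 mm across and 8 mm in height of rest_mid, along the rest within 0.25 rad (either way round); the grease jar stands upright (value of joint lid below 0.06 rad and x of pole_grip in the frame of rest_mid between -0.05 and 0.05 m and y of pole_grip in the frame of rest_mid between -0.025 and 0.025 m and z of pole_grip in the frame of rest_mid between -0.008 and 0.008 m and angle between the x axis of pole_grip and the x axis of rest_mid, either way round below 0.25 rad and linear speed of pole below 0.02 m/s and angle between grease's own z axis and vertical below 0.3 rad); the robot touches nothing.
It fails at once if the hand or arm touches the cleaner or its lid with more than 2 N (contact force between any of the fingers, the arm and cleaner above 2 N).
It fails at once if the lid slams (falls faster than 2 rad/s) (velocity of joint lid below -2 rad/s).
It fails at once if the grease jar is knocked over (angle between grease's own z axis and vertical above 0.6 rad).
It also fails if it takes over 67 s, if anything falls off the work surface, if the arm or the gripper's body presses on something with over 40 N, if the wrist force passes 120 N, or if a joint passes its speed limit or range.

## Working session

There is one attempt and no reset: what is moved stays moved. The work goes in short steps, Python scripts to look and compute and a tool call to move; the robot and the scene stay as the last step left them, time stands still between calls to the robot, and variables do not carry over. Pictures are saved under pics/ and viewed, about 8 in all and at most 12, crops included, and the job is handed in when it is done.

Besides the shell and the picture viewer there is one more tool, called after "Request:" as a command line: name --argument value ..., lists and objects as JSON in quotes. apply_moves: Moves the arm, as the interface text tells. Its arguments: {"type":"object","properties":{"jaw":{"type":"array"},"translation":{"type":"array"},"angular":{"type":"array"},"newtons":{"type":"number"}},"required":["jaw","translation","angular"]}

```bash
mkdir -p pics; python3 - <<'E'
from workcell import observe,cams,bot
import cv2,numpy as np
for n in("scene","top"):
    f=cams.grab_frame(n); np.savez(f"pics/{n}0.npz",**f)
    cv2.imwrite(f"pics/{n}0.png",cv2.resize(f["pixels"][:,:,::-1],(800,600)))
    print(n,f["mtx"].tolist(),(-f["R"].T@f["t"]).round(3),f["R"].round(3).tolist())
s=observe();print({k:np.round(v,3).tolist() for k,v in s.items()},bot.nose_length)
E
```

```text
scene [[459.92925202253855, 0.0, 259.324398920226], [0.0, 459.92925202253855, 193.18389664134008], [0.0, 0.0, 1.0]] [ 1.339 -0.106  1.114] [[0.176, 0.984, -0.004], [0.798, -0.146, -0.585], [-0.576, 0.1, -0.811]]
top [[362.88811398885406, 0.0, 257.624042777272], [0.0, 362.88811398885406, 189.46228717487492], [0.0, 0.0, 1.0]] [ 0.345 -0.006  1.27 ] [[0.009, -1.0, -0.003], [-0.971, -0.008, -0.239], [0.239, 0.005, -0.971]]
{'clock': 0.1, 'qpos': [1.037, 0.522, -0.036, 1.6, 0.021, 1.021, -0.113], 'qd': [0.0, -0.002, 0.003, -0.001, -0.001, 0.001, 0.003], 'joint_efforts': [0.004, -92.849, 1.985, -37.053, 0.018, 0.005, -0.0], 'position': [0.279, -0.559, 0.25], 'tool_rot': [-1.572, -0.0, -2.678], 'force': [0.911, -0.406, -0.041], 'moment': [0.007, -0.026, -0.009], 'grip_width': 0.085} 0.019
```

View pics/scene0.png

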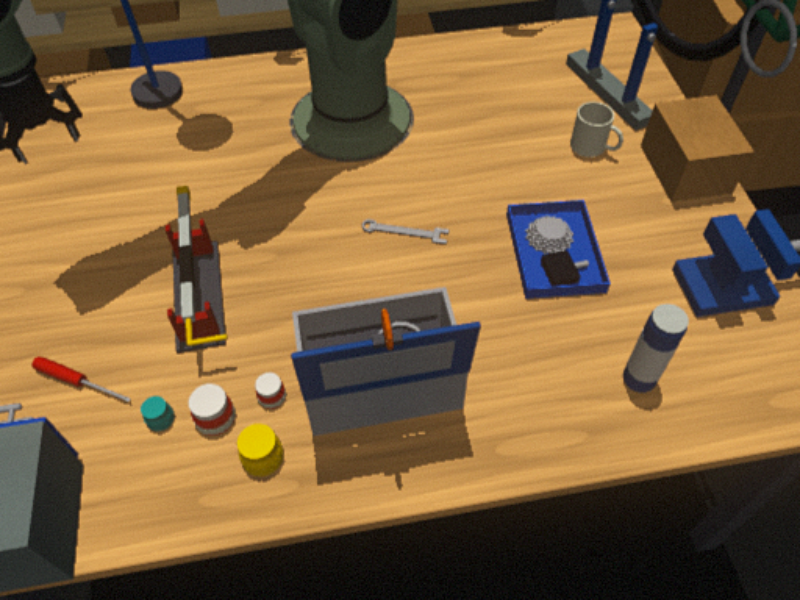

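View pics/top0.png

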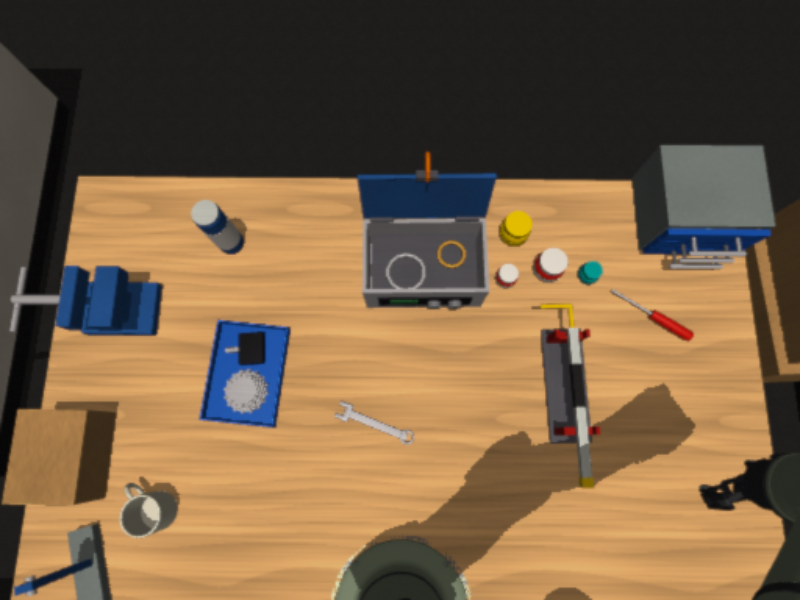

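The scene view (800x600) shows the lid tipped back with the ring eye edge-on at about (388,328). The pole lies in the red rest at about (188,260), with the pin towards the cleaner, and the large red jar is at (210,408). In the top view the eye is at (428,166), the pole runs from (587,482) to (571,306) with the pin tip at (534,306), and the jar is at (551,263).

```bash
cat > h.py <<'E'
import numpy as np,cv2
from scipy import ndimage as nd
def load(n):
    return dict(np.load(n))
def ray(f,u,v):
    d=f["R"].T@np.linalg.inv(f["mtx"])@np.array([u,v,1.]); return -f["R"].T@f["t"],d
def plane(f,u,v,z):
    c,d=ray(f,u,v); return c+d*(z-c[2])/d[2]
def tri(f,p,g,q):
    (c,d),(e,k)=ray(f,*p),ray(g,*q)
    s=np.linalg.lstsq(np.c_[d,-k],e-c,rcond=None)[0]; a,b=c+s[0]*d,e+s[1]*k
    return (a+b)/2,np.linalg.norm(a-b)
def proj(f,X):
    p=f["mtx"]@(f["R"]@np.asarray(X)+f["t"]); return p[:2]/p[2]
def hsv(f): return cv2.cvtColor(f["pixels"],cv2.COLOR_RGB2HSV)
def mask(f,h0,h1,s=150,v=80,box=None):
    m=cv2.inRange(hsv(f),(h0,s,v),(h1,255,255))>0
    if box:
        b=np.zeros_like(m);x0,x1,y0,y1=box;b[y0:y1,x0:x1]=1;m&=b
    return m
def cen(m): y,x=np.nonzero(m); return np.array([x.mean(),y.mean()]),len(x),(x.min(),x.max(),y.min(),y.max())
E
python3 - <<'E'
from h import *
S,T=load("pics/scene0.npz"),load("pics/top0.npz")
k=.64
def bx(a,b,c,d): return [int(k*i) for i in(a,b,c,d)]
e1=cen(mask(S,5,17,190,90,bx(370,405,295,355)));e2=cen(mask(T,5,17,190,90,bx(410,445,140,190)))
print(e1,e2,tri(S,e1[0],T,e2[0]))
for nm,b1,b2 in(("tail",bx(170,195,175,195),bx(575,600,474,492)),("hook",bx(180,230,315,350),bx(528,580,298,330))):
    m1,m2=mask(S,20,32,150,70,b1),mask(T,20,32,150,70,b2)
    a,b=cen(m1),cen(m2);print(nm,a,b,tri(S,a[0],T,b[0]),plane(T,*b[0],.08 if nm=="hook" else .09))
    if nm=="hook":
        y,x=np.nonzero(m2);print(sorted(zip(x,y)))
# grip: dark pixels along pole
h=hsv(T);b=bx(566,588,350,405);m=np.zeros(h.shape[:2],bool);m[b[2]:b[3],b[0]:b[1]]=h[b[2]:b[3],b[0]:b[1],2]<45
l,n=nd.label(m);
for i in range(1,n+1):
    c=cen(l==i)
    if c[1]>20: print("grip",c,plane(T,*c[0],.0905))
# cleaner rim front corners & hinge corners, top view approx
for p in((363,306),(488,306),(364,291),(486,291)): print("rim z.145",plane(T,p[0]*k,p[1]*k,.145).round(3))
for p in((359,176),(495,174)): print(p)
tl=tri(S,(480*k,325*k),T,(359*k,176*k));tr=tri(S,(293*k,355*k),T,(495*k,174*k));print("lid corners",tl,tr)
print("jar",tri(S,(210*k,400*k),T,(552*k,261*k)))
# red fork pixels in top
m=mask(T,0,6,150,50,bx(540,605,320,445));l,n=nd.label(m)
for i in range(1,n+1):
    c=cen(l==i)
    if c[1]>5: print("red",c,plane(T,*c[0],.095).round(3))
E
```

```text
(array([247.40909091, 209.69090909]), 110, (np.int64(244), np.int64(251), np.int64(198), np.int64(222))) (array([273.38095238, 105.50793651]), 63, (np.int64(272), np.int64(275), np.int64(97), np.int64(115))) (array([ 0.82017558, -0.04263595,  0.33298086]), np.float64(0.0018719325179823519))
tail (array([116.26470588, 120.97058824]), 34, (np.int64(113), np.int64(120), np.int64(119), np.int64(123))) (array([374.98214286, 308.30357143]), 56, (np.int64(370), np.int64(379), np.int64(305), np.int64(311))) (array([ 0.25944922, -0.36776169,  0.08958048]), np.float64(0.001377815879045283)) [ 0.25952794 -0.36691376  0.09      ]
hook (array([127.95705521, 214.56441718]), 163, (np.int64(118), np.int64(145), np.int64(203), np.int64(220))) (array([358.93693694, 198.23423423]), 111, (np.int64(345), np.int64(367), np.int64(194), np.int64(209))) (array([ 0.61047912, -0.33952618,  0.08042673]), np.float64(0.0012513020281830517)) [ 0.61057383 -0.34029484  0.08      ]
[(np.int64(345), np.int64(196)), (np.int64(346), np.int64(195)), (np.int64(346), np.int64(196)), (np.int64(346), np.int64(197)), (np.int6
[... 3798 characters left out ...]
226)) (array([ 0.81907082, -0.16959456,  0.30021631]), np.float64(0.0028292026068056633))
jar (array([ 0.7268323 , -0.33109573,  0.05808867]), np.float64(0.004035539226382669))
red (array([356.49411765, 215.16470588]), 85, (np.int64(350), np.int64(362), np.int64(211), np.int64(219))) [ 0.55  -0.325  0.095]
red (array([373.40740741, 213.77777778]), 27, (np.int64(371), np.int64(376), np.int64(211), np.int64(217))) [ 0.555 -0.38   0.095]
red (array([361.92537313, 275.55223881]), 67, (np.int64(355), np.int64(368), np.int64(273), np.int64(278))) [ 0.358 -0.331  0.095]
red (array([379.94444444, 275.08333333]), 36, (np.int64(377), np.int64(383), np.int64(273), np.int64(278))) [ 0.36  -0.388  0.095]
```

Request:
apply_moves --jaw '[1,1,1,1,1]' --translation '[[0.034,0.039,-0.006],[0.068,0.078,-0.012],[0.101,0.117,-0.018],[0.135,0.156,-0.024],[0.169,0.195,-0.03]]' --angular '[[0,0,-5],[0,0,-10],[0,0,-15],[0,0,-20],[0,0,-25]]'

```text
clock: 0.6
position: [0.4431, -0.3696, 0.2211]
tool_rot: [-1.571, -0.0, -3.118]
force: [1.9, -0.0, -0.5]
grip_width: 0.0854
```

```bash
python3 - <<'E'
from h import *
T=load("pics/top0.npz")
for n,p,z in(("elbow",(365.3,195.5),.08),("tip",(345,196),.08),("tail",(375,308.3),.09),("hingeL",(366*.64,219*.64),.147),("hingeR",(488*.64,219*.64),.147),("frontmid",(426*.64,291*.64),.145)): print(n,plane(T,*p,z).round(4))
E
```

```text
elbow [ 0.6202 -0.3622  0.08  ]
tip [ 0.6179 -0.2939  0.08  ]
tail [ 0.2595 -0.367   0.09  ]
hingeL [0.7885 0.0782 0.147 ]
hingeR [ 0.7905 -0.1792  0.147 ]
frontmid [ 0.6331 -0.0483  0.145 ]
```

Request:
apply_moves --jaw '[1,1,1,1,1]' --translation '[[0.001,0,-0.04],[0.001,0,-0.08],[0.001,0,-0.12],[0.001,0,-0.14],[0.001,0,-0.14]]' --angular '[[0,0,0],[0,0,0],[0,0,0],[0,0,0],[0,0,0]]'

```text
clock: 1.1
position: [0.4418, -0.3702, 0.0786]
tool_rot: [-1.574, -0.004, -3.114]
force: [0.0, 0.8, 0.8]
grip_width: 0.0853
```

Request:
apply_moves --jaw '[-1,-1,-1,-1,-1]' --translation '[[0,0,0],[0,0,0],[0,0,0],[0,0,0],[0,0,0]]' --angular '[[0,0,0],[0,0,0],[0,0,0],[0,0,0],[0,0,0]]' --newtons 100

```text
clock: 1.6
position: [0.4435, -0.3712, 0.0824]
tool_rot: [-1.571, 0.001, -3.114]
force: [-1.0, 3.7, 6.8]
grip_width: 0.0181
```

Request:
apply_moves --jaw '[-1,-1,-1,-1,-1]' --translation '[[0,0,0],[0,0,0],[0,0,0],[0,0,0],[0,0,0]]' --angular '[[0,0,0],[0,0,0],[0,0,0],[0,0,0],[0,0,0]]'

```text
clock: 2.1
position: [0.4435, -0.3712, 0.0824]
tool_rot: [-1.571, 0.001, -3.114]
force: [-2.1, 4.4, 14.3]
grip_width: 0.0187
```

Request:
apply_moves --jaw '[-1,-1,-1,-1,-1]' --translation '[[0,0,0.03],[0,0,0.07],[0,0,0.11],[0,0,0.15],[0,0,0.15]]' --angular '[[0,0,0],[0,0,0],[0,0,0],[0,0,0],[0,0,0]]'

```text
clock: 2.6
position: [0.4447, -0.3727, 0.2366]
tool_rot: [-1.566, 0.006, -3.115]
force: [1.4, -1.0, -1.9]
grip_width: 0.0184
```

```bash
python3 - <<'E'
from workcell import observe,cams
from h import *
for n in("scene","top"):
    f=cams.grab_frame(n); np.savez(f"pics/{n}1.npz",**f)
S,T=load("pics/scene1.npz"),load("pics/top1.npz")
a=S["pixels"][80:272,60:260,::-1];b=T["pixels"][130:322,270:470,::-1]
cv2.imwrite("pics/lift.png",cv2.resize(np.hstack([a,b]),(800,384)))
s=observe();print(s["position"],s["tool_rot"],s["force"],s["moment"],s["grip_width"])
E
```

```text
[ 0.44319987 -0.37136477  0.23188362] [-1.57001407e+00  1.03798835e-03 -3.11417772e+00] [-0.54072532 -0.3040317  -2.63520807] [ 0.02001894 -0.06938298 -0.0093151 ] 0.018229993088795842
```

View pics/lift.png

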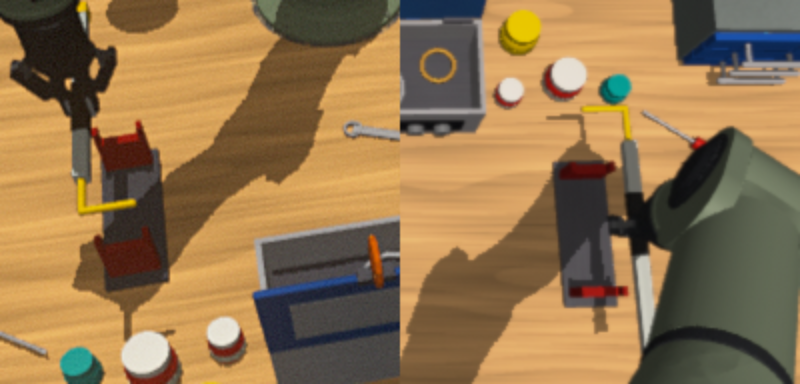

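The picture shows the pole lifted level, with the pin still to the left: elbow at (82,210) and tip at (134,203) in the scene crop, and (627,109) to (582,109) in the top crop. The empty rest is visible.

```bash
cat >> h.py <<'E'
def hook(S,T,bs,bt,tcp):
    """tip/elbow of yellow rod: pin centreline ends in both views (tip = extreme, elbow = crossing of pin and rod lines)"""
    out=[]
    for f,b,sg in((S,bs,1),(T,bt,-1)):
        m=mask(f,20,32,140,70,b); l,n=nd.label(m,np.ones((3,3))); m=l==1+np.argmax(nd.sum(m,l,range(1,n+1)))
        y,x=np.nonzero(m); xe=x.max() if sg>0 else x.min()
        xo=x.min() if sg>0 else x.max()
        L=abs(xe-xo); p=abs(x-xo)>.4*L
        k=np.polyfit(x[p],y[p],1)
        yp=np.polyval(k,xo); q=(abs(y-yp)>5)&(abs(x-xo)<.3*L)
        r=np.polyfit(y[q],x[q],1)
        ux=(r[0]*k[1]+r[1])/(1-r[0]*k[0])
        out.append(((xe,np.polyval(k,xe)),(ux,np.polyval(k,ux))))
    tip=tri(S,out[0][0],T,out[1][0]);el=tri(S,out[0][1],T,out[1][1])
    d=tip[0]-el[0];d/=np.linalg.norm(d);pin=el[0]+.035*d
    print("tip",tip[0].round(4),tip[1].round(4),"elbow",el[0].round(4),el[1].round(4),"len",np.linalg.norm(tip[0]-el[0]).round(4))
    print("pin",pin.round(4),"rel tcp",(pin-tcp).round(4),"dir",d.round(3)); return pin
E
python3 - <<'E'
from h import *
from workcell import observe
S,T=load("pics/scene1.npz"),load("pics/top1.npz")
p=observe()["position"]
hook(S,T,(92,132,160,192),(355,392,175,205),p)
for f,bs in((T,(340,388,205,285)),(S,(100,145,138,222))):
    m=mask(f,0,6,150,40,bs);l,n=nd.label(m)
    for i in range(1,n+1):
        c=cen(l==i)
        if c[1]>15:print(c)
# dark base corners: view top base outline
h=hsv(T);m=(h[:,:,2]<95)&(h[:,:,1]<80);b=np.zeros_like(m);b[205:290,340:382]=1;m&=b
l,n=nd.label(m);m=l==1+np.argmax(nd.sum(m,l,range(1,n+1)));r=cv2.minAreaRect(np.argwhere(m)[:,::-1].astype(np.float32));print(r)
for q in cv2.boxPoints(r): print(plane(T,*q,.01).round(3))
E
```

```text
tip [ 0.6192 -0.3045  0.2333] 0.0024 elbow [ 0.6207 -0.3681  0.2337] 0.0018 len 0.0636
pin [ 0.6199 -0.3331  0.2335] rel tcp [0.1767 0.0383 0.0016] dir [-0.022  1.    -0.007]
(array([362.44252874, 214.93103448]), 174, (np.int64(350), np.int64(376), np.int64(211), np.int64(219)))
(array([368.93430657, 275.30656934]), 137, (np.int64(355), np.int64(383), np.int64(273), np.int64(278)))
(array([120.04819277, 150.15662651]), 166, (np.int64(105), np.int64(133), np.int64(141), np.int64(158)))
(array([114.4375, 160.    ]), 16, (np.int64(111), np.int64(117), np.int64(158), np.int64(162)))
(array([119.18181818, 161.77272727]), 22, (np.int64(115), np.int64(123), np.int64(159), np.int64(164)))
(array([124.21223022, 206.93884892]), 278, (np.int64(110), np.int64(139), np.int64(193), np.int64(218)))
(array([136.41176471, 212.23529412]), 17, (np.int64(134), np.int64(139), np.int64(210), np.int64(214)))
((365.1965637207031, 246.15745544433594), (72.71730041503906, 32.504119873046875), 85.33314514160156)
[ 0.579 -0.312  0.01 ]
[ 0.589 -0.427  0.01 ]
[ 0.341 -0.429  0.01 ]
[ 0.332 -0.319  0.01 ]
```

Request:
apply_moves --jaw '[-1,-1,-1,-1,-1]' --translation '[[0,0.01,0.04],[0.01,0.04,0.07],[0.03,0.07,0.1],[0.06,0.1,0.105],[0.09,0.13,0.105]]' --angular '[[0,0,0],[0,0,0],[0,0,0],[0,0,0],[0,0,0]]'

```text
clock: 3.2
position: [0.5339, -0.2402, 0.3363]
tool_rot: [-1.571, 0.0, -3.115]
force: [0.6, -0.7, -2.5]
grip_width: 0.0178
```

Request:
apply_moves --jaw '[-1,-1,-1,-1,-1]' --translation '[[0.03,0.025,0],[0.06,0.05,0],[0.09,0.075,0],[0.11,0.09,0],[0.11,0.09,0]]' --angular '[[0,0,0],[0,0,0],[0,0,0],[0,0,0],[0,0,0]]'

```text
clock: 3.7
position: [0.6449, -0.1476, 0.3333]
tool_rot: [-1.573, -0.003, -3.11]
force: [-1.3, 0.0, -3.4]
grip_width: 0.0186
```

```bash
cat > look.py <<'E'
import sys
from workcell import observe,cams
from h import *
def shot(k):
    for n in("scene","top"):
        f=cams.grab_frame(n); np.savez(f"pics/{n}{k}.npz",**f)
    return load(f"pics/scene{k}.npz"),load(f"pics/top{k}.npz")
E
python3 - <<'E'
from look import *
S,T=shot(2)
p=observe()["position"];print(p,observe()["tool_rot"],observe()["force"])
pin=p+[.1767,.0383,.0016]; print(pin)
ps,pt=proj(S,pin),proj(T,pin);print(ps,pt)
a=S["pixels"][120:270,180:330,::-1];b=T["pixels"][50:200,220:370,::-1]
cv2.imwrite("pics/pre.png",cv2.resize(np.hstack([a,b]),(800,400)))
E
```

```text
[ 0.64286116 -0.15104392  0.33422785] [-1.57120609e+00 -3.09789174e-03 -3.11347460e+00] [-0.98787896  0.81729714 -2.35310419]
[ 0.81956116 -0.11274392  0.33582785]
[212.64044678 213.86627909] [298.0261536 105.3719806]
```

View pics/pre.png

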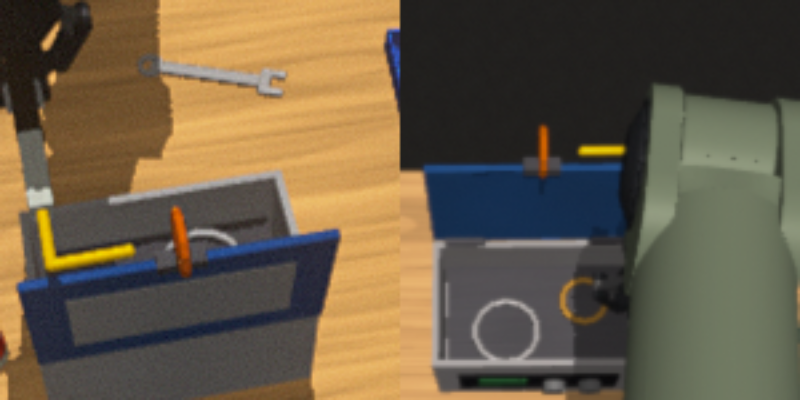

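The pin points straight at the ring in both views: tip at (132,250) towards ring centre (181,241) in the scene crop, and pin row 151 against ring rows 127–178 in the top crop. I'll insert along +y.

Request:
apply_moves --jaw '[-1,-1,-1,-1,-1]' --translation '[[-0.0,0.015,-0.003],[0,0.03,-0.003],[-0.001,0.045,-0.003],[-0.001,0.06,-0.003],[-0.001,0.072,-0.003]]' --angular '[[0,0,0],[0,0,0],[0,0,0],[0,0,0],[0,0,0]]'

```text
clock: 4.3
position: [0.6421, -0.0775, 0.3337]
tool_rot: [-1.571, 0.0, -3.113]
force: [0.6, 0.6, -2.5]
grip_width: 0.018
```

Request:
apply_moves --jaw '[-1,-1,-1]' --translation '[[0,0,0],[0,0,0],[0,0,0]]' --angular '[[0,0,0],[0,0,0],[0,0,0]]'

```text
clock: 4.6
position: [0.6422, -0.0801, 0.3334]
tool_rot: [-1.57, 0.0, -3.115]
force: [-0.1, -0.6, -3.3]
grip_width: 0.0184
```

```bash
python3 - <<'E'
from look import *
S,T=shot(3)
p=observe()["position"];print(p,observe()["tool_rot"],observe()["force"])
pin=p+[.1767,.0383,.0016]; print("pin",pin)
e1,e2=cen(mask(S,5,17,190,90,(236,262,185,230))),cen(mask(T,5,17,190,90,(262,285,88,122)));print(e1,e2,tri(S,e1[0],T,e2[0]))
a=S["pixels"][150:250,190:290,::-1];b=T["pixels"][60:160,230:330,::-1]
cv2.imwrite("pics/ins.png",cv2.resize(np.hstack([a,b]),(800,400)))
E
```

```text
[ 0.64215889 -0.08010174  0.3333959 ] [-1.57047086e+00  7.94281706e-06 -3.11514440e+00] [-0.27138881  0.7944485  -3.02528099]
pin [ 0.81885889 -0.04180174  0.3349959 ]h.py:21: RuntimeWarning: Mean of empty slice.
  def cen(m): y,x=np.nonzero(m); return np.array([x.mean(),y.mean()]),len(x),(x.min(),x.max(),y.min(),y.max())
  ret = ret.dtype.type(ret / rcount)
Traceback (most recent call last):
  File "h.py", line 21, in cen
    def cen(m): y,x=np.nonzero(m); return np.array([x.mean(),y.mean()]),len(x),(x.min(),x.max(),y.min(),y.max())
                                                                                ~~~~~^^
ValueError: zero-size array to reduction operation minimum which has no identity
```

```bash
python3 - <<'E'
from h import *
S=load("pics/scene3.npz")
cv2.imwrite("pics/ins.png",cv2.resize(S["pixels"][150:250,190:310,::-1],(720,600)))
E
```

```text
(no output)
```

View pics/ins.png

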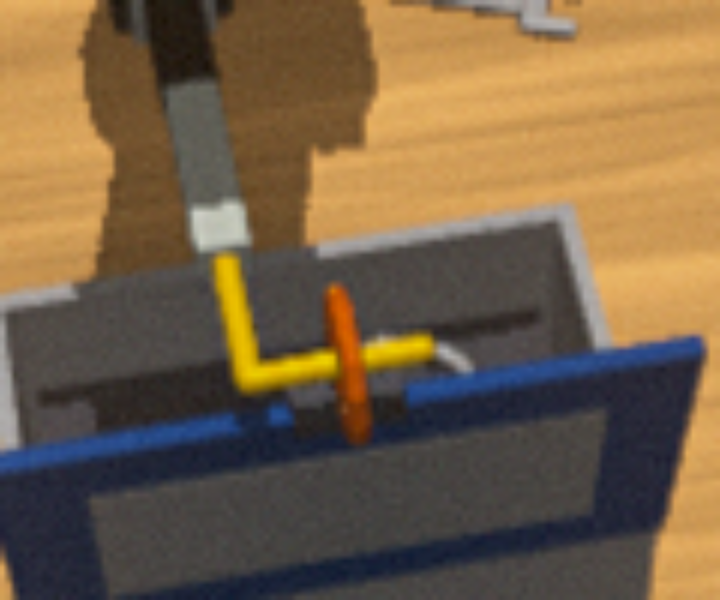

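The pin is through the ring, crossing it near the middle at (345,362). Next I raise the pin gently until it bears on the outer inside of the ring, which removes the tangential play.

Request:
apply_moves --jaw '[-1,-1,-1,-1]' --translation '[[0,0,0.004],[0.0,0,0.008],[0.0,0,0.01],[0,0,0.01]]' --angular '[[0,0,0],[0,0,0],[0,0,0],[0,0,0]]'

```text
clock: 5.1
position: [0.6423, -0.0794, 0.3439]
tool_rot: [-1.571, 0.001, -3.114]
force: [0.5, 0.3, -2.9]
grip_width: 0.0185
```

Request:
apply_moves --jaw '[-1,-1,-1,-1]' --translation '[[0,0,0.002],[0,0,0.003],[0,0,0.003],[0,0,0.003]]' --angular '[[0,0,0],[0,0,0],[0,0,0],[0,0,0]]'

```text
clock: 5.5
position: [0.6422, -0.0793, 0.3464]
tool_rot: [-1.571, -0.0, -3.114]
force: [0.3, 0.7, -2.5]
grip_width: 0.0181
```

Request:
apply_moves --jaw '[-1,-1,-1,-1]' --translation '[[0,0,0.001],[0,0,0.002],[0,0,0.003],[0,0,0.003]]' --angular '[[0,0,0],[0,0,0],[0,0,0],[0,0,0]]'

```text
clock: 5.9
position: [0.642, -0.0793, 0.3492]
tool_rot: [-1.571, -0.001, -3.114]
force: [0.1, 0.2, -6.7]
grip_width: 0.018
```

Request:
apply_moves --jaw '[-1,-1,-1,-1]' --translation '[[0,0,0.001],[0,0,0.002],[0,0,0.003],[0,0,0.003]]' --angular '[[0,0,0],[0,0,0],[0,0,0],[0,0,0]]'

```text
clock: 6.3
position: [0.6422, -0.0792, 0.3526]
tool_rot: [-1.571, 0.0, -3.114]
force: [-1.3, -0.1, -5.3]
grip_width: 0.0182
```

Request:
apply_moves --jaw '[-1,-1,-1,-1,-1]' --translation '[[-0.007,0,-0.003],[-0.014,0,-0.003],[-0.021,0,-0.002],[-0.028,0,-0.002],[-0.034,0,-0.002]]' --angular '[[0,0,0],[0,0,0],[0,0,0],[0,0,0],[0,0,0]]'

```text
clock: 6.8
position: [0.6074, -0.0795, 0.3506]
tool_rot: [-1.571, 0.0, -3.114]
force: [1.8, 0.2, -5.3]
grip_width: 0.0185
```

Request:
apply_moves --jaw '[-1,-1,-1,-1,-1]' --translation '[[-0.007,0,0],[-0.014,0,-0.001],[-0.021,0,-0.002],[-0.028,0,-0.003],[-0.034,0,-0.004]]' --angular '[[0,0,0],[0,0,0],[0,0,0],[0,0,0],[0,0,0]]'

```text
clock: 7.3
position: [0.5736, -0.0793, 0.3464]
tool_rot: [-1.571, 0.0, -3.114]
force: [2.1, -1.2, -6.6]
grip_width: 0.0183
```

```bash
python3 - <<'E'
from look import *
S,T=shot(4)
s=observe();print(s["position"],s["force"])
cv2.imwrite("pics/sw.png",cv2.resize(S["pixels"][130:250,180:324,::-1],(720,600)))
E
```

```text
[ 0.57354788 -0.0792486   0.3465338 ] [ 0.41507153  0.18736746 -4.62033179]
```

View pics/sw.png

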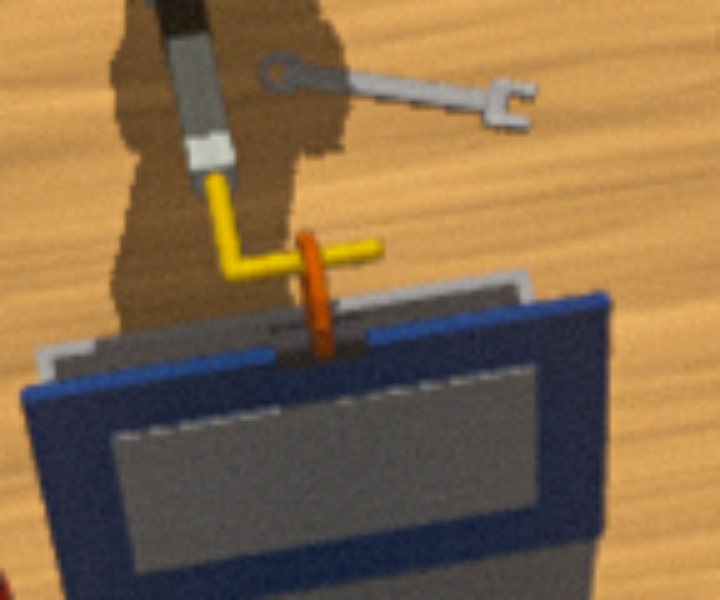

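The picture shows the pin bearing in the top of the ring at (315,255), with the lid swinging forward with it.

Request:
apply_moves --jaw '[-1,-1,-1,-1,-1]' --translation '[[-0.0097,0,-0.0019],[-0.0193,0,-0.0043],[-0.0287,0,-0.0072],[-0.038,0,-0.0106],[-0.0472,0,-0.0144]]' --angular '[[0,0,0],[0,0,0],[0,0,0],[0,0,0],[0,0,0]]'

```text
clock: 7.9
position: [0.526, -0.0794, 0.3317]
tool_rot: [-1.571, -0.0, -3.114]
force: [1.4, -1.3, -7.5]
grip_width: 0.0182
```

Request:
apply_moves --jaw '[-1,-1,-1,-1,-1]' --translation '[[-0.0089,0,-0.0042],[-0.0176,0,-0.0089],[-0.0261,0,-0.0141],[-0.0343,0,-0.0196],[-0.0422,0,-0.0256]]' --angular '[[0,0,0],[0,0,0],[0,0,0],[0,0,0],[0,0,0]]'

```text
clock: 8.4
position: [0.4842, -0.0793, 0.3059]
tool_rot: [-1.571, 0.0, -3.114]
force: [7.5, -0.7, -9.6]
grip_width: 0.018
```

Request:
apply_moves --jaw '[-1,-1,-1,-1,-1]' --translation '[[-0.0035,0,-0.006],[-0.0095,0,-0.013],[-0.0163,0,-0.0206],[-0.0229,0,-0.028],[-0.029,0,-0.0357]]' --angular '[[0,0,0],[0,0,0],[0,0,0],[0,0,0],[0,0,0]]'

```text
clock: 8.9
position: [0.4552, -0.0792, 0.2701]
tool_rot: [-1.571, 0.0, -3.114]
force: [1.9, -0.4, -4.5]
grip_width: 0.0184
```

Request:
apply_moves --jaw '[-1,-1,-1,-1,-1]' --translation '[[-0.0058,0,-0.008],[-0.0112,0,-0.0162],[-0.0161,0,-0.0248],[-0.0206,0,-0.0335],[-0.0247,0,-0.0425]]' --angular '[[0,0,0],[0,0,0],[0,0,0],[0,0,0],[0,0,0]]'

```text
clock: 9.4
position: [0.4309, -0.0794, 0.2276]
tool_rot: [-1.571, 0.0, -3.114]
force: [3.2, -0.3, -5.2]
grip_width: 0.0184
```

Request:
apply_moves --jaw '[-1,-1,-1,-1,-1]' --translation '[[-0.0029,0,-0.0073],[-0.0055,0,-0.0147],[-0.0078,0,-0.0223],[-0.0098,0,-0.0299],[-0.0116,0,-0.0376]]' --angular '[[0,0,0],[0,0,0],[0,0,0],[0,0,0],[0,0,0]]'

```text
clock: 9.9
position: [0.4197, -0.0793, 0.1901]
tool_rot: [-1.571, 0.001, -3.114]
force: [5.7, 0.1, -5.0]
grip_width: 0.0184
```

Request:
apply_moves --jaw '[-1,-1,-1,-1,-1]' --translation '[[-0.0012,0,-0.007],[-0.002,0,-0.014],[-0.0028,0,-0.02],[-0.0032,0,-0.025],[-0.0036,0,-0.03]]' --angular '[[0,0,0],[0,0,0],[0,0,0],[0,0,0],[0,0,0]]'

```text
clock: 10.4
position: [0.4163, -0.0793, 0.1603]
tool_rot: [-1.571, 0.001, -3.114]
force: [4.2, -1.2, -1.9]
grip_width: 0.0182
```

Request:
apply_moves --jaw '[-1,-1,-1,-1,-1]' --translation '[[0,0,-0.004],[0.001,0,-0.008],[0.002,0,-0.011],[0.003,0,-0.014],[0.003,0,-0.014]]' --angular '[[0,0,0],[0,0,0],[0,0,0],[0,0,0],[0,0,0]]'

```text
clock: 10.9
position: [0.4194, -0.0793, 0.1465]
tool_rot: [-1.571, 0.001, -3.114]
force: [3.9, 0.5, -1.0]
grip_width: 0.0183
```

```bash
python3 - <<'E'
from look import *
S,T=shot(5)
s=observe();print(s["position"],s["force"])
a=S["pixels"][90:290,150:350,::-1];b=T["pixels"][90:290,210:410,::-1]
cv2.imwrite("pics/shut.png",cv2.resize(np.hstack([a,b]),(800,400)))
E
```

```text
[ 0.41937362 -0.0792467   0.14676426] [ 5.09676744  0.18436816 -1.36830117]
```

View pics/shut.png

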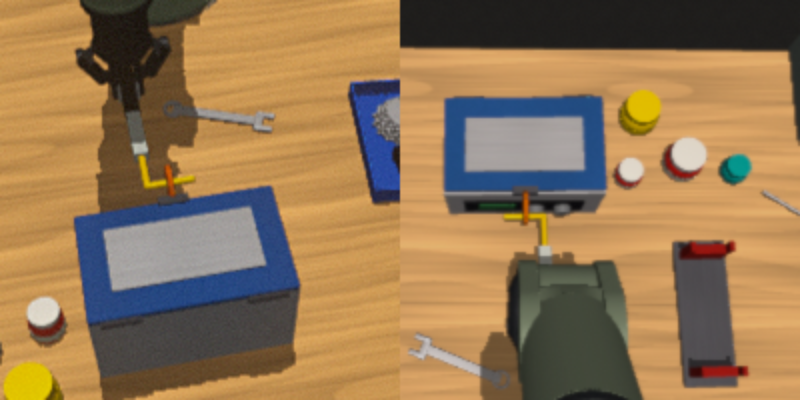

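The lid appears shut in both views, with the pin still in the ring at (170,182) in the scene crop. To make sure, I'll centre the pin along x and press down lightly.

Request:
apply_moves --jaw '[-1,-1,-1,-1,-1]' --translation '[[0.005,0,0],[0.01,0,0],[0.012,0,-0.003],[0.012,0,-0.006],[0.012,0,-0.008]]' --angular '[[0,0,0],[0,0,0],[0,0,0],[0,0,0],[0,0,0]]'

```text
clock: 11.5
position: [0.4313, -0.0793, 0.1384]
tool_rot: [-1.571, 0.001, -3.114]
force: [0.7, -0.4, 2.7]
grip_width: 0.0186
```

Request:
apply_moves --jaw '[-1,-1,-1,-1]' --translation '[[0,0,-0.002],[0,0,-0.004],[0,0,-0.004],[0,0,-0.004]]' --angular '[[0,0,0],[0,0,0],[0,0,0],[0,0,0]]'

```text
clock: 11.9
position: [0.4307, -0.0793, 0.1345]
tool_rot: [-1.571, -0.0, -3.114]
force: [0.1, 0.7, -0.5]
grip_width: 0.0183
```

Request:
apply_moves --jaw '[-1,-1,-1,-1,-1]' --translation '[[0,0,0.005],[0,0,0.01],[0,0,0.014],[0,0,0.014],[0,0,0.014]]' --angular '[[0,0,0],[0,0,0],[0,0,0],[0,0,0],[0,0,0]]'

```text
clock: 12.4
position: [0.4308, -0.0794, 0.1487]
tool_rot: [-1.571, 0.0, -3.114]
force: [-0.2, 0.1, -2.6]
grip_width: 0.0181
```

```bash
python3 - <<'E'
from look import *
S,T=shot(6)
s=observe();p=s["position"];print(p,s["force"])
# rod points: elbow; and lid top corners
hook(S,T,(215,250,165,190),(255,287,192,212),p)
e1,e2=cen(mask(S,5,17,190,90,(228,245,168,192))),cen(mask(T,5,17,190,90,(262,282,180,206)));print(e1,e2,tri(S,e1[0],T,e2[0]))
E
```

```text
[ 0.43074747 -0.07932416  0.14851512] [ 0.47788718 -0.19937005 -3.76720702]
tip [ 0.608  -0.0512  0.1511] 0.0024 elbow [ 0.6086 -0.0775  0.1491] 0.0007 len 0.0264
pin [ 0.6078 -0.0426  0.1518] rel tcp [0.177  0.0367 0.0032] dir [-0.022  0.997  0.075]
(array([234.45283019, 179.69811321]), 53, (np.int64(232), np.int64(237), np.int64(172), np.int64(187))) (array([272.3902439 , 193.63414634]), 41, (np.int64(271), np.int64(274), np.int64(186), np.int64(201))) (array([ 0.60559618, -0.0461932 ,  0.1590735 ]), np.float64(0.0015769078581482606))
```

Request:
apply_moves --jaw '[-1,-1,-1,-1,-1]' --translation '[[0,-0.018,0],[0.001,-0.036,0],[0.001,-0.054,0],[0.002,-0.072,0],[0.002,-0.085,0]]' --angular '[[0,0,0],[0,0,0],[0,0,0],[0,0,0],[0,0,0]]'

```text
clock: 13.0
position: [0.4328, -0.1654, 0.1484]
tool_rot: [-1.571, -0.0, -3.115]
force: [0.4, -0.1, -2.6]
grip_width: 0.0185
```

Request:
apply_moves --jaw '[-1,-1,-1,-1,-1]' --translation '[[-0.02,-0.02,0.02],[-0.03,-0.05,0.05],[-0.03,-0.09,0.07],[-0.02,-0.13,0.08],[0,-0.17,0.08]]' --angular '[[0,0,0],[0,0,0],[0,0,0],[0,0,0],[0,0,0]]'

```text
clock: 13.5
position: [0.4325, -0.3366, 0.2305]
tool_rot: [-1.569, 0.002, -3.115]
force: [1.9, -0.1, -3.0]
grip_width: 0.0182
```

Request:
apply_moves --jaw '[-1,-1,-1,-1]' --translation '[[0.005,-0.015,0],[0.01,-0.03,0],[0.01,-0.03,0],[0.01,-0.03,0]]' --angular '[[0,0,0],[0,0,0],[0,0,0],[0,0,0]]'

```text
clock: 13.9
position: [0.4426, -0.3639, 0.2281]
tool_rot: [-1.572, -0.001, -3.114]
force: [-0.5, -0.5, -2.7]
grip_width: 0.0182
```

```bash
python3 - <<'E'
from look import *
S,T=shot(7)
s=observe();p=s["position"];print(p,s["tool_rot"],s["force"],s["grip_width"])
e1,e2=cen(mask(S,5,17,190,90,(225,248,165,195))),cen(mask(T,5,17,190,90,(262,282,180,206)));print("eye",e1,e2,tri(S,e1[0],T,e2[0]))
a=S["pixels"][80:280,60:260,::-1];b=T["pixels"][100:300,230:430,::-1]
cv2.imwrite("pics/back.png",cv2.resize(np.hstack([a,b]),(800,400)))
E
```

```text
[ 0.44275751 -0.36350966  0.22849732] [-1.57134274e+00 -3.18345833e-04 -3.11354700e+00] [-0.38975209  0.58219776 -3.02506071] 0.018273141673019674
eye (array([234.15686275, 179.74509804]), 51, (np.int64(232), np.int64(236), np.int64(173), np.int64(187))) (array([272.21428571, 193.61904762]), 42, (np.int64(271), np.int64(274), np.int64(186), np.int64(201))) (array([ 0.60560092, -0.04630778,  0.15896508]), np.float64(0.0002430350099548159))
```

View pics/back.png

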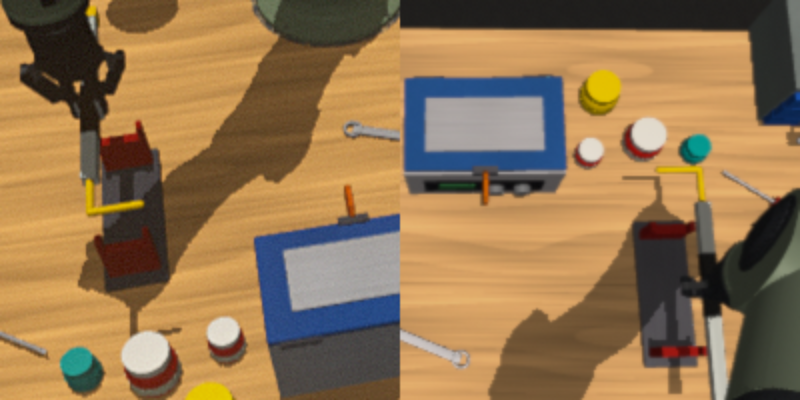

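The lid stays shut with the ring free at (350,202) in the scene crop. The jar is upright, and the pole is over the rest.

```bash
python3 - <<'E'
from h import *
from workcell import observe
S,T=load("pics/scene7.npz"),load("pics/top7.npz")
p=observe()["position"]
hook(S,T,(98,136,160,192),(355,387,180,205),p)
Q=[]
for f in(S,T):
    m=mask(f,100,125,120,40,(180,320,130,260) if f is S else (225,320,130,200)).astype(np.uint8)
    c=max(cv2.findContours(m,cv2.RETR_EXTERNAL,cv2.CHAIN_APPROX_NONE)[0],key=cv2.contourArea)
    h=cv2.convexHull(c)
    e=.01
    while len(a:=cv2.approxPolyDP(h,e*cv2.arcLength(h,True),True))>4:e+=.003
    Q.append(a[:,0].astype(float));print(a[:,0].tolist())
for t in Q[1]:
    best=min((tri(S,s,T,t) for s in Q[0]),key=lambda r:r[1]);print(best[0].round(4),best[1].round(4))
E
```

```text
tip [ 0.619  -0.2977  0.2284] 0.001 elbow [ 0.6204 -0.3598  0.2306] 0.0017 len 0.0621
pin [ 0.6196 -0.3248  0.2293] rel tcp [0.1768 0.0387 0.0008] dir [-0.022  0.999 -0.035]
[[285, 184], [298, 233], [194, 251], [188, 199]]
[[310, 139], [311, 184], [233, 184], [233, 140]]
[ 0.7929 -0.1706  0.1512] 0.001
[ 0.6399 -0.1707  0.1512] 0.0006
[0.638  0.0806 0.1521] 0.0048
[0.788  0.0828 0.1499] 0.0014
```

All four lid corners triangulate to z = 0.150–0.152, so the lid is level and shut. Now I lay the pole down.

Request:
apply_moves --jaw '[-1,-1,-1,-1,-1]' --translation '[[0,0,-0.03],[0,0,-0.065],[0,0,-0.1],[0,0,-0.125],[0,0,-0.138]]' --angular '[[0,0,0],[0,0,0],[0,0,0],[0,0,0],[0,0,0]]'

```text
clock: 14.5
position: [0.4423, -0.3631, 0.0889]
tool_rot: [-1.572, -0.002, -3.113]
force: [-0.9, -0.8, -2.7]
grip_width: 0.018
```

Request:
apply_moves --jaw '[-1,-1,-1,-1,-1]' --translation '[[0,0,-0.003],[0,0,-0.006],[0,0,-0.008],[0,0,-0.009],[0,0,-0.009]]' --angular '[[0,0,0],[0,0,0],[0,0,0],[0,0,0],[0,0,0]]'

```text
clock: 15.0
position: [0.4436, -0.3647, 0.0828]
tool_rot: [-1.57, 0.002, -3.114]
force: [2.0, 0.9, 7.7]
grip_width: 0.0184
```

Request:
apply_moves --jaw '[-0.4,-0.2,0.2,1,1]' --translation '[[0,0,0],[0,0,0],[0,0,0],[0,0,0],[0,0,0]]' --angular '[[0,0,0],[0,0,0],[0,0,0],[0,0,0],[0,0,0]]'

```text
clock: 15.5
position: [0.4429, -0.3643, 0.0817]
tool_rot: [-1.571, -0.0, -3.114]
force: [-0.5, 1.2, 0.6]
grip_width: 0.0759
```

Request:
apply_moves --jaw '[1,1,1,1,1]' --translation '[[0,0,0],[0,0,0.01],[0,0,0.04],[0,0,0.08],[0,0,0.12]]' --angular '[[0,0,0],[0,0,0],[0,0,0],[0,0,0],[0,0,0]]'

```text
clock: 16.0
position: [0.4426, -0.3641, 0.2036]
tool_rot: [-1.571, -0.0, -3.114]
force: [0.8, -0.3, -0.9]
grip_width: 0.0854
```

Request:
apply_moves --jaw '[1,1,1,1,1]' --translation '[[-0.03,-0.03,0.03],[-0.06,-0.07,0.05],[-0.09,-0.11,0.05],[-0.12,-0.15,0.05],[-0.12,-0.15,0.05]]' --angular '[[0,0,0],[0,0,0],[0,0,0],[0,0,0],[0,0,0]]'

```text
clock: 16.5
position: [0.3175, -0.5189, 0.2526]
tool_rot: [-1.568, -0.002, -3.121]
force: [-0.3, 1.2, -0.0]
grip_width: 0.0854
```

```bash
python3 - <<'E'
from look import *
S,T=shot(8)
s=observe();p=s["position"];print(p,s["force"])
hook(S,T,(115,150,196,225),(340,372,190,212),p)
m1,m2=mask(S,20,32,150,70,(108,125,112,125)),mask(T,20,32,150,70,(365,385,303,315))
try: print("tail",tri(S,cen(m1)[0],T,cen(m2)[0]))
except Exception as e: print(e)
a=S["pixels"][90:290,90:290,::-1];b=T["pixels"][120:320,230:430,::-1]
cv2.imwrite("pics/end.png",cv2.resize(np.hstack([a,b]),(800,400)))
E
```

```text
[ 0.32143908 -0.51537067  0.25212028] [ 0.3295728   1.8952554  -0.34164443]
tip [ 0.6201 -0.297   0.08  ] 0.0008 elbow [ 0.6223 -0.3623  0.081 ] 0.0029 len 0.0654
pin [ 0.6211 -0.3274  0.0805] rel tcp [ 0.2997  0.188  -0.1716] dir [-0.033  0.999 -0.015]
tail (array([ 0.25899133, -0.36881194,  0.08890784]), np.float64(0.0011040871147791564))
```

View pics/end.png

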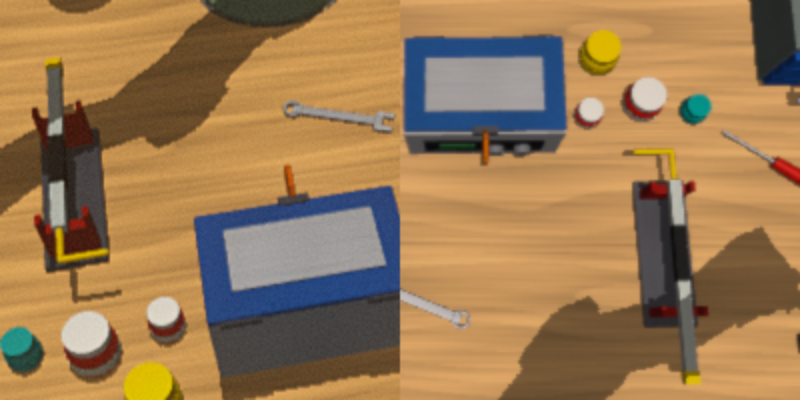

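The pole lies in both forks, within about 2 mm of where it started, and level at z ≈ 0.08. The lid is shut, the jar is upright and the arm is clear.

```bash
python3 -c "
from workcell import workorder
print(workorder.job_done())"
```

```text
the job is handed in; nothing more can be done
None
```

I closed the lid with the hook pole, laid the pole back in both forks of its rest and handed the job in at about 17 s; it reports no verdict. The hook went through the ring eye with the lid up. I brought the lid down at about 0.4–0.5 rad/s, with light forces at the wrist (about 10 N at most), then pressed it shut, unhooked and moved the hand clear.

- **Lid:** all four corners triangulate to 0.150–0.152 m, so it is level and shut. The ring's colour blob came out at 0.159 m against the expected 0.152 m. I trust the corners, because the ring blob is small. The downward press on the ring also agreed with a shut lid.
- **Pole:** it lies level at about 0.08 m, within about 2 mm of where it started. I did not measure the rest's own pose precisely; I relied on the pole's starting place and on the picture showing it in both forks.
- **Jar:** it stands upright and was not touched.
- **Arm:** it is clear of everything, and I saw no sign of contact with the cleaner.

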